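Shut the pantry box and snap its draw latch

ROBOT

A 6-joint arm with a two-finger parallel gripper is mounted at the origin on the work surface. World frame = base frame: x ahead of the robot, y to its left, z up, the work surface at z = 0. Lengths are in mm, angles in rad, forces in N, time in s.
With the tool pointing down it reaches from about 350 to 875 mm from the base axis. Payload 4.2 kg.
Tool frame: the origin (TCP) lies midway between the tips of the shut fingers; the grasp point (between the pads) lies 19 mm behind it; z points along the fingers, y is the direction in which the jaws open and shut (so a half turn about z gives the same grasp; the last joint's range is limited). The gripper opens to 85 mm and grips with 20 to 120 N. Pads are 22 mm wide; open, the fingers measure 114 mm over their backs; the gripper's body (76 mm by 85 mm) begins 54 mm behind the grasp point. The pads swing forward as they close: fully open they stand 13 mm farther back than shut.
Start: joints at [-1.066, 0.385, 0.008, 0, -1.194, -0.259], TCP at [152.1, -606.189, 231.312] pointing down, gripper open.
Joint ranges: [-3.14, 3.14], [-1.21, 2.06], [-1.07, 1.41], [-3.16, 2.05], [-2.99, -0.16], [-3.1, 3.1]. Speed limits (rad/s): [2.79, 2.79, 3.14, 3.14, 3.14, 3.14].

INTERFACE

Orientations are given as a unit quaternion [x, y, z, w].
In Python, from bench import arm gives the robot as it stands.
- The arm moves only by the tool send_rows, never from a script. Its arguments are lists of equal length, an entry for each row: "translation": the shift along the tool's x, y, z in mm, a list of three; "dr": the turn, a rotation vector about the tool's x, y, z in degrees, a list of three; "grip": the finger opening in mm, from 0 to 85.4. In form: {"translation": [[dx, dy, dz], ...], "dr": [[ax, ay, az], ...], "grip": [grip, ...]}. A call has exactly 5 rows; each row shifts and turns the commanded pose from where the row before left it, along the tool's axes as they then stand; what a row does not reach is not made up. A row lasts 1/8 s, in which the tool goes at most 62.5 mm and 10.7 degrees, less where a joint would pass 70% of its speed; a pose out of reach is approached as far as the arm can. A call with a gripper value outside its range is refused whole. The fingers move at their own pace and stop on an object; the grip force is fixed at half the most. Time passes only in rows, so rows that do not move let the fingers close, or fill a call up. It gives the time, the measured TCP pose, the force and the opening at its end, in the units of the state.
- arm.read_state(): the state, without advancing time (a new reading comes with each control period).
- arm.get_image(name): name is "side" or "top" or "wrist"; returns the picture (384x512x3 uint8, red, green, blue); there is no depth.
- arm.camera_info(name): a dict with "fx", "fy", "cx", "cy" (pixels), "cam_to_world" (4x4, takes a point from camera to world coordinates). Camera axes: x right, y down, z forward; pixel columns grow to the right and rows downward; lengths in mm; the calibration is good to about 2 mm. A picture is of the moment at which its call begins: read the wrist's pose just before it. camera_info takes no time and is no camera call; for the wrist camera it gives the pose at the moment of the call.
- arm.job_done(): hands the job in, once; it reports no verdict.
Trained networks look in the newest picture that a camera, given by its name, has taken for a name from the list of things; names that differ only in an ending like _2 or _b are one class to them, and where a whole thing is asked for, a point or a joint stands for the part that bears it (a point fixed in the world has none). Each returns a list of dicts, best first, with "confidence" (0 to 1); they miss things now and then, are a little off and sometimes report something else, mostly with a low value. They report only what shows in the picture. A call takes as long as a camera call.
- arm.search_frame(thing, camera): "xyz" ([x, y, z] in mm, in world coordinates, good to about 4 mm: the middle of the surface that is visible of it).
- arm.place_of(thing, camera): "xyz" ([x, y, z] in mm, in world coordinates, good to about 4 mm: a listed point, or the origin of a listed thing).
The state is a dict: "clock": time; "joints": joint angles; "joint_vel": joint speeds; "joint_efforts": joint torques, N m; "position": TCP position; "ee_rot": TCP orientation; "contact_force": force on the tool from outside, world axes, zero at the start; "wrist_torque": the same for the moment, N m; "gripper_width": finger opening in mm.
Only numpy, scipy, OpenCV 4.12 (cv2) and the standard library are available. Lean on these libraries where they do the work, as an engineer would, in place of code of your own. Each camera call takes 0.05 s, during which the arm holds its last target.

TASK

The pantry box beside the paella pan has been left open. Press its lid right down onto the gasket, tip the wire loop of the draw latch up and over so that its crossbar lies behind the upturned lip of the keeper on the lid, then push the lever down and in until it snaps over centre and holds the lid tight by itself. Let go, and leave the pan, the garlic keeper, the pepper mill and the spatula where they stand.

Things in the scene. Friction and masses are not known exactly. Their poses are not given: they have to be found in the camera images.
- pantry_box: Cream enamelled steel box with blue rims, fixed on the counter. Origin: centre of its underside. Axes: x = depth, away from the latch side; y = width, along the lid hinge and latch pins; z up. 240 mm wide, 170 deep: front wall at x -85 mm, lid hinge axis at x +85, z 140. Closed lid's top is at z 150. The latch is in the middle (y = 0) of the front. 'Out' means towards -x from the front wall.
- lid (a joint): Hinged lid, 244 x 174 x 10 mm. 0 = lying on its rubber gasket; grows as it opens (rad), front edge rising 17 mm per 0.1. A stiff hinge holds it wherever it is left; pressing it down near the front takes 2 to 4 N, then the gasket resists. About -0.016 when the latch draws it tight; without the latch it stays near 0.
- lid_front (a point): Point on the lid's upper face on the middle line, 130 mm from the hinge axis and 43 mm back from the front edge: a place to press. With the lid shut: 45 mm behind the front wall, 150 mm up. Moves with the lid.
- keeper (a point): Seat of the keeper, mid front edge of the lid: where the centre of the loop's crossbar ends up. Steel trough 40 mm wide, back sloping to the seat, with an upturned 4 mm lip on its out side; lip's inner face 2.5 mm out of this point, its top 3.5 mm above. Moves with the lid; x back to the hinge, y along the edge, z up from the lid. Lid shut: 13.5 mm out of the wall, 154.5 mm up.
- lever_pin (a point): Fixed pivot of the lever, along the box's y: 15 mm out of the front wall, 104 mm above the counter, on the middle line.
- lever (a joint): Steel lever, 44 mm wide, reaching 83 mm from its pin; its last 23 mm bend 22 deg to the upper/outer side. 0 = shut, hanging down, 5 deg past vertical to the wall; grows swinging out and up (rad); 1.66 = level. Stays where left (0.07 N m). With loop hooked and lid down it is stiff from 0.9 down (peak about 0.2 N m), passes dead centre near 0.17, then snaps to 0.
- lever_pad (a point): Place to push: middle of the lever's outer face (its upper face while the lever sticks out), 55 mm from the pin along the lever and 6.5 mm off the line through the pin.
- loop_pin (a point): Pivot of the wire loop on the lever, 18 mm from the lever pin along the lever; the loop swings freely on it (30 g). The loop starts resting on stop tabs, 34 deg above the lever, leaning away from the box. Pushed past upright towards the box it falls by itself until its side wires lie on the lid's front edge.
- loop_bar (a point): Middle of the loop's crossbar, parallel to the box front, 64.5 mm from the loop pin. Loop: 5 mm steel wire, 58 mm wide, straddling the lever. Once tipped over, the crossbar lies behind the keeper's lip, 5 to 15 mm above its seat; pulling the lever down then draws it down into the seat. Tipped over with the lid still up it would miss.
- pan_mid (a point): Carbon steel paella pan, 260 mm across, 42 mm high, two wire handles (325 mm over them); its centre, half-way up.
- garlic_keeper_mid (a point): Closed terracotta garlic keeper, 110 mm across, 132 mm high; its centre, 60 mm up.
- pepper_mill_mid (a point): Black plastic pepper mill, 58 mm across, 186 mm high; its centre, 90 mm up.
- spatula_mid (a point): Beech spatula lying flat, 288 mm long, 58 mm wide, 9 mm high; a point near its middle.

How it is judged (in metres and radians):
On the way, in this order (a step that is already met when the one before it is completed fails the run):
1. the lid is pressed down onto its gasket (value of joint lid below 0.03 rad), for 0.2 s.
2. with the lid down, the loop's crossbar lies over the keeper, behind its lip (value of joint lid below 0.03 rad and x of loop_bar in the frame of keeper between -0.004 and 0.04 m and z of loop_bar in the frame of keeper between -0.01 and 0.022 m), for 0.2 s.
At the end, for the whole second after the job is handed in: Lever down on its stop past dead centre (within 0.08 rad of shut) and at rest; the loop's crossbar in the keeper's seat behind the lip (within 5 mm); the lid drawn down into the gasket (lid joint below -0.008 rad); pan, garlic keeper, pepper mill and spatula within 30 mm of where they stood (value of joint lever below 0.08 rad and value of joint lid below -0.008 rad and x of loop_bar in the frame of keeper between -0.004 and 0.006 m and z of loop_bar in the frame of keeper between -0.005 and 0.005 m and velocity of joint lever between -0.05 and 0.05 rad/s and distance of each of pan_mid, garlic_keeper_mid, pepper_mill_mid, spatula_mid from where it was at the start of the episode below 0.03 m); the robot touches nothing.
It fails at once if the pepper mill or the garlic keeper is knocked over (angle between any of pepper_mill_mid, garlic_keeper_mid's own z axis and vertical above 0.4 rad).
It fails at once if the pan, the garlic keeper, the pepper mill or the spatula is pushed more than 30 mm away (distance of any of pan_mid, garlic_keeper_mid, pepper_mill_mid, spatula_mid from where it was at the start of the episode above 0.03 m).
It also fails if it takes over 53 s, if anything falls off the work surface, if the arm or the gripper's body presses on something with over 40 N, if the wrist force passes 120 N, or if a joint passes its speed limit or range.

## Working session

There is one attempt and no reset: what is moved stays moved. The work goes in short steps, Python scripts to look and compute and a tool call to move; the robot and the scene stay as the last step left them, time stands still between calls to the robot, and variables do not carry over. Pictures are saved under pics/ and viewed, and the job is handed in when it is done.

Besides the shell and the picture viewer there is one more tool, called after ">>>" as name(argument=value, ...) on one line, values as JSON. send_rows: Moves the arm, as the interface text tells. Its arguments: {"type":"object","properties":{"translation":{"type":"array"},"dr":{"type":"array"},"grip":{"type":"array"}},"required":["translation","dr","grip"]}

```bash
ls; mkdir -p pics
python3 - <<'E'
from bench import arm
import cv2
s=arm.read_state(); print(s)
for n in ("side","top","wrist"):
    im=arm.get_image(n); cv2.imwrite(f"pics/a_{n}.png",im[:,:,::-1])
    ci=arm.camera_info(n); print(n,ci["fx"],ci["cx"],ci["cy"],ci["cam_to_world"])
for t in ("pantry_box","lid_front","keeper","lever_pin","lever_pad","loop_pin","loop_bar","pan_mid","garlic_keeper_mid","pepper_mill_mid","spatula_mid"):
    for n in ("side","top"):
        r=arm.place_of(t,n); print(t,n,[(x["xyz"],x["confidence"]) for x in r[:2]])
print(arm.read_state()["clock"])
E
```

```text
pics
{'clock': 0.0, 'joints': array([-1.06638069e+00,  3.85550949e-01,  6.62555683e-03, -5.06339395e-04,
       -1.19400011e+00, -2.58607418e-01]), 'joint_vel': array([-1.86330492e-03,  1.15782784e-04,  9.82548733e-04, -8.58488681e-05,
        5.99967321e-04,  2.47858505e-05]), 'joint_efforts': array([-2.58975870e-04, -3.92289162e+01,  1.88401669e+01,  4.18628186e+00,
       -4.50529173e-03,  8.18956039e-06]), 'position': array([ 151.96949052, -605.63840227,  230.22377553]), 'ee_rot': array([-1.22502150e-01,  9.92467649e-01,  1.07565793e-03, -1.77979078e-04]), 'contact_force': array([ 0.44409704,  0.05114842, -0.00725751]), 'wrist_torque': array([ 0.05313437,  0.00634409, -0.01957223]), 'gripper_width': 85.61177546167858}
side 469.20332966292096 256.83655085112844 193.3288601932644 [[ 9.30921030e-01 -2.25231047e-01  2.87501325e-01  5.86988380e+01]
 [-3.65044880e-01 -5.98233273e-01  7.13343667e-01 -1.02809988e+03]
 [ 1.13257172e-02 -7.69017508e-01 -6.39127375e-01  1.08133390e+03]
 [ 0.00000000e+00  0.00000000e+00  0.00000000e+00  1.00000000e+00]]
top 361.40924322776146 257.78453711501
[... 1073 characters left out ...]
.89), ([609.7, 31.4, 154.3], 0.18)]
loop_pin side [([585.3, 72.1, 108.8], 0.6)]
loop_pin top [([590.7, 70.3, 106.5], 0.62), ([586.9, 81.7, 107.2], 0.3)]
loop_bar side [([611.5, 28.5, 156.1], 0.52)]
loop_bar top [([608.2, 30.3, 154.4], 0.6)]
pan_mid side [([584.3, 74.2, 108.1], 0.72)]
pan_mid top []
garlic_keeper_mid side [([464.1, 487.3, 60.3], 0.61), ([672.8, -273.2, 3.3], 0.19)]
garlic_keeper_mid top [([467.9, 487.2, 58.7], 0.72)]
pepper_mill_mid side [([539.2, 177.4, -2.6], 0.72)]
pepper_mill_mid top [([321.7, 333.4, 85.8], 0.58)]
spatula_mid side [([675.8, -271.0, 3.3], 0.59), ([577.7, 100.6, 222.2], 0.18)]
spatula_mid top [([670.1, -272.2, 6.1], 0.87), ([610.7, 30.1, 150.2], 0.58)]
1.25
```

View pics/a_side.png

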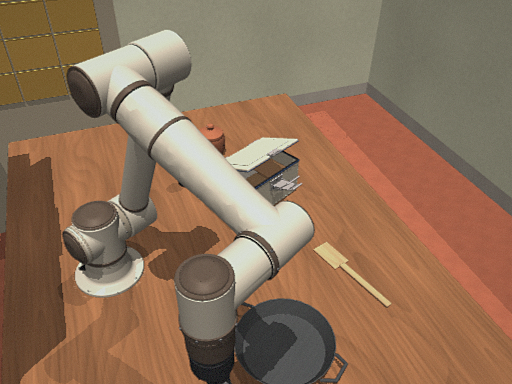

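View pics/a_top.png

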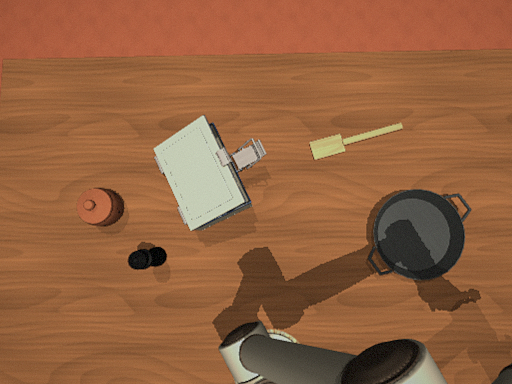

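```bash
cat > h.py <<'E'
import numpy as np
from scipy.spatial.transform import Rotation as R
from scipy.optimize import least_squares
P=[(-85,542.6,178.4),(15,587.5,84.6),(15,587.5,81.6),(-5.8,577.7,102.4),(-5.8,571.7,108.3),(-53.6,557.6,146.9),(-53.6,558.1,150.1),
 (62,605.4,39.4),(62,606.9,39.5),(75,611.5,28.5),(75,608.2,30.3)]
P=np.array(P,float)
f=lambda q:np.r_[q[0]+P[:,0]*np.cos(q[2])-P[:,1],q[1]+P[:,0]*np.sin(q[2])-P[:,2]]
S=least_squares(f,[580,98,-1.1],loss='soft_l1',f_scale=3); q=S.x
F=q[:2]; OUT=np.array([np.cos(q[2]),np.sin(q[2]),0]); LAT=np.array([-OUT[1],OUT[0],0]) # LAT right-handed: out,lat,z
def w(o,l,z): return np.r_[F,0]+o*OUT+l*LAT+[0,0,z]
def b(p): d=np.asarray(p)-np.r_[F,0]; return np.array([d@OUT,d@LAT,d[2]])
def Rt(t): # tool aligned: y inward, z down, tilt deg of z towards inward
    Y=-OUT; Z=np.array([0,0,-1.]); X=np.cross(Y,Z)
    return R.from_matrix(np.c_[X,Y,Z])*R.from_rotvec([-np.radians(t),0,0])
def st(arm):
    s=arm.read_state(); r=R.from_quat(s['ee_rot'])
    rel=(r.inv()*Rt(0)).as_rotvec(degrees=True)
    print('t%.2f'%s['clock'],'box(o,l,z)',b(s['position']).round(1),'rot to align',rel.round(1),'F(o,l,z)',[round(float(x),2) for x in (s['contact_force']@OUT,s['contact_force']@LAT,s['contact_force'][2])],'j',s['joints'].round(2),'g',round(s['gripper_width'],1))
    return s,r
def go(arm,o,l,z):
    s,r=st(arm); d=r.inv().apply(w(o,l,z)-s['position']); print('tool delta',d.round(1),'len',np.linalg.norm(d).round(1)); return d
E
python3 - <<'E'
from bench import arm
from h import *
print(q,f(q).round(1)); go(arm,-45,0,330); go(arm,-45,0,260)
E
```

```text
[579.711907    98.08808759  -1.14873919] [ 2.3 -1.6 -1.6 -0.4  5.6  0.2 -0.3 -0.3 -1.8 -1.1  2.2 -2.8 -0.2  2.8
  1.  -4.9  0.1 -3.1  2.1  2.   1.2 -0.6]
t1.25 box(o,l,z) [ 467.3 -678.6  231.3] rot to align [  0.    0.  -10.1] F(o,l,z) [-0.12, -0.09, -0.72] j [-1.07  0.38  0.01 -0.   -1.19 -0.26] g 85.3
tool delta [-578.2  623.3  -98.7] len 856.0
t1.25 box(o,l,z) [ 467.3 -678.6  231.3] rot to align [  0.    0.  -10.1] F(o,l,z) [-0.12, -0.09, -0.72] j [-1.07  0.38  0.01 -0.   -1.19 -0.26] g 85.3
tool delta [-578.2  623.3  -28.7] len 850.7
```

>>> send_rows(translation=[[0, 0, -50], [-30, 32, -30], [-35, 38, -15], [-35, 38, 0], [-35, 38, 0]], dr=[[0, 0, 0], [0, 0, -2], [0, 0, -2], [0, 0, -2], [0, 0, -2]], grip=[0, 0, 0, 0, 0])

```text
clock: 1.88
position: [238.3, -425.5, 326.6]
ee_rot: [-0.192, 0.981, -0.0, 0.0]
contact_force: [1.6, -0.3, 0.2]
gripper_width: 0.1
```

>>> send_rows(translation=[[-35, 38, 0], [-35, 38, 0], [-35, 38, 0], [-35, 38, 0], [-35, 38, 0]], dr=[[0, 0, -2], [0, 0, 0], [0, 0, 0], [0, 0, 0], [0, 0, 0]], grip=[0, 0, 0, 0, 0])

```text
clock: 2.5
position: [321.9, -181.2, 326.7]
ee_rot: [-0.208, 0.978, -0.0, 0.001]
contact_force: [0.6, 0.1, -0.3]
gripper_width: -0.3
```

Run:
```python
from bench import arm
from h import *
go(arm,-45,0,260)
```

```text
t2.50 box(o,l,z) [ 149.1 -349.6  326.7] rot to align [-0.   0.1 -0.1] F(o,l,z) [0.14, 0.65, -0.29] j [-0.07 -0.14 -0.37  0.   -1.34 -1.09] g -0.3
tool delta [-349.1  194.9   67. ] len 405.4
```

>>> send_rows(translation=[[-50, 28, 0], [-50, 28, 0], [-50, 28, 0], [-50, 28, 0], [-50, 28, 0]], dr=[[0, 0, 0], [0, 0, 0], [0, 0, 0], [0, 0, 0], [0, 0, 0]], grip=[0, 0, 0, 0, 0])

```text
clock: 3.12
position: [493.7, 48.9, 326.7]
ee_rot: [-0.209, 0.978, -0.0, 0.0]
contact_force: [0.9, 0.4, -0.1]
gripper_width: -0.0
```

>>> send_rows(translation=[[-50, 28, 0], [-49, 27, 0], [0, 0, 25], [0, 0, 25], [0, 0, 17]], dr=[[0, 0, 0], [0, 0, 0], [0, 0, 0], [0, 0, 0], [0, 0, 0]], grip=[0, 0, 0, 0, 0])

```text
clock: 3.75
position: [560.4, 137.9, 257.8]
ee_rot: [-0.209, 0.978, -0.0, -0.001]
contact_force: [0.6, -0.5, 0.2]
gripper_width: -0.0
```

Run:
```python
from bench import arm
from h import *
import cv2
go(arm,-45,0,210)
cv2.imwrite("pics/b_side.png",arm.get_image("side")[:,:,::-1])
im=arm.get_image("wrist");cv2.imwrite("pics/b_wrist.png",im[:,:,::-1])
for t in ("keeper","loop_bar","lever_pad","lever_pin"):
  for n in ("side","wrist"):
    print(t,n,[(b(x["xyz"]).round(1),x["confidence"]) for x in arm.place_of(t,n)[:2]])
```

```text
t3.75 box(o,l,z) [-44.2  -1.3 257.8] rot to align [ 0.  -0.1 -0.1] F(o,l,z) [0.69, 0.32, 0.17] j [ 0.52  0.29 -0.07 -0.   -1.22 -1.67] g -0.0
tool delta [-1.4  0.8 47.8] len 47.8
keeper side [(array([ -4.5,  -2.5, 226. ]), 0.86)]
keeper wrist [(array([-9.300e+00, -1.000e-01,  2.238e+02]), 0.84)]
loop_bar side [(array([ 76.9,  -1. , 154. ]), 0.56)]
loop_bar wrist [(array([ 76.4,  -0.4, 156.2]), 0.82)]
lever_pad side [(array([ 63.3,  -2.1, 125.1]), 0.67), (array([ 395.5, -395.9,   23.4]), 0.28)]
lever_pad wrist [(array([ 65.6,  -4.7, 121. ]), 0.68)]
lever_pin side [(array([ 13.9,  -1.1, 100.7]), 0.54)]
lever_pin wrist [(array([ 15.8,   0.8, 105.8]), 0.65), (array([ -7. ,  -1.7, 220. ]), 0.51)]
```

View pics/b_wrist.png

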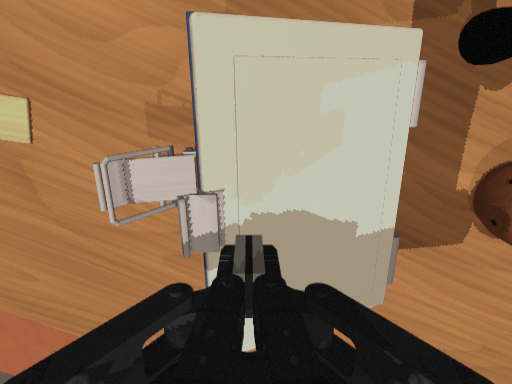

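View pics/b_side.png

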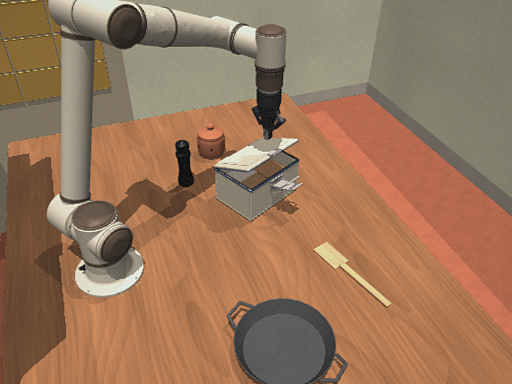

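>>> send_rows(translation=[[0, 0, 20], [0, 0, 20], [0, 0, 12], [0, 0, 10], [0, 0, 10]], dr=[[0, 0, 0], [0, 0, 0], [0, 0, 0], [0, 0, 0], [0, 0, 0]], grip=[0, 0, 0, 0, 0])

```text
clock: 4.88
position: [561.6, 137.9, 187.8]
ee_rot: [-0.209, 0.978, 0.0, 0.001]
contact_force: [0.4, -0.7, 2.7]
gripper_width: 0.1
```

>>> send_rows(translation=[[0, 0, 9], [0, 0, 9], [0, 0, 8], [0, 0, 6], [0, 0, 3]], dr=[[0, 0, 0], [0, 0, 0], [0, 0, 0], [0, 0, 0], [0, 0, 0]], grip=[0, 0, 0, 0, 0])

```text
clock: 5.5
position: [560.6, 137.6, 151.7]
ee_rot: [-0.209, 0.978, -0.0, -0.0]
contact_force: [0.4, -1.1, 2.0]
gripper_width: -0.0
```

>>> send_rows(translation=[[0, 0, 1], [0, 0, 1], [0, 0, 0.5], [0, 0, 0], [0, 0, 0]], dr=[[0, 0, 0], [0, 0, 0], [0, 0, 0], [0, 0, 0], [0, 0, 0]], grip=[0, 0, 0, 0, 0])

```text
clock: 6.12
position: [560.6, 137.7, 150.0]
ee_rot: [-0.209, 0.978, -0.0, -0.0]
contact_force: [-1.2, -1.8, 3.3]
gripper_width: 0.2
```

>>> send_rows(translation=[[0, 0, 0.7], [0, 0, 0.7], [0, 0, 0.6], [0, 0, 0], [0, 0, 0]], dr=[[0, 0, 0], [0, 0, 0], [0, 0, 0], [0, 0, 0], [0, 0, 0]], grip=[0, 0, 0, 0, 0])

```text
clock: 6.75
position: [560.7, 137.7, 149.6]
ee_rot: [-0.209, 0.978, -0.0, 0.0]
contact_force: [-4.1, -1.2, 10.4]
gripper_width: -0.1
```

>>> send_rows(translation=[[0, 0, -20], [0, 0, -40], [0, -40, -30], [0, -50, 0], [0, -50, 0]], dr=[[0, 0, 0], [0, 0, 0], [0, 0, 0], [0, 0, 0], [0, 0, 0]], grip=[0, 0, 0, 0, 0])

```text
clock: 7.38
position: [618.8, 9.5, 238.0]
ee_rot: [-0.209, 0.978, 0.0, 0.001]
contact_force: [0.7, 0.3, -1.0]
gripper_width: 0.2
```

>>> send_rows(translation=[[0, -40, 0], [0, 0, 0], [0, 0, 0], [0, 0, 0], [0, 0, 0]], dr=[[0, 0, 0], [0, 0, 0], [0, 0, 0], [0, 0, 0], [0, 0, 0]], grip=[0, 0, 0, 0, 0])

```text
clock: 8.0
position: [634.1, -25.5, 238.0]
ee_rot: [-0.209, 0.978, 0.0, 0.0]
contact_force: [0.2, 0.3, 0.2]
gripper_width: -0.1
```

Run:
```python
from bench import arm
from h import *
import cv2
go(arm,115,0,150)
cv2.imwrite("pics/c_side.png",arm.get_image("side")[:,:,::-1])
im=arm.get_image("wrist");cv2.imwrite("pics/c_wrist.png",im[:,:,::-1])
for t in ("keeper","lid_front","loop_bar","lever_pad","lever_pin"):
  for n in ("side","wrist"):
    print(t,n,[(b(x["xyz"]).round(1),x["confidence"]) for x in arm.place_of(t,n)[:2]])
```

```text
t8.00 box(o,l,z) [135.1  -1.  238. ] rot to align [ 0.  0. -0.] F(o,l,z) [-0.23, 0.33, 0.19] j [ 0.21  0.4   0.04 -0.   -1.22 -1.36] g -0.1
tool delta [-1. 20. 88.] len 90.3
keeper side [(array([ 16.1,  -1.7, 152.6]), 0.77)]
keeper wrist [(array([ 10.9,   1.2, 150.3]), 0.76)]
lid_front side [(array([-39.4,   2.6, 149.7]), 0.73), (array([-401.2,   55.7,   62.8]), 0.62)]
lid_front wrist [(array([-44.7,   0.6, 149.7]), 0.84)]
loop_bar side [(array([ 78.8,  -2.6, 154.4]), 0.44)]
loop_bar wrist [(array([ 75. ,  -1.2, 157.1]), 0.97)]
lever_pad side []
lever_pad wrist [(array([ 64.8,  -0.2, 124. ]), 0.94)]
lever_pin side [(array([ 1.430e+01, -1.000e-01,  1.032e+02]), 0.54)]
lever_pin wrist [(array([ 12.5,  -3.4, 104.1]), 0.65)]
```

View pics/c_wrist.png

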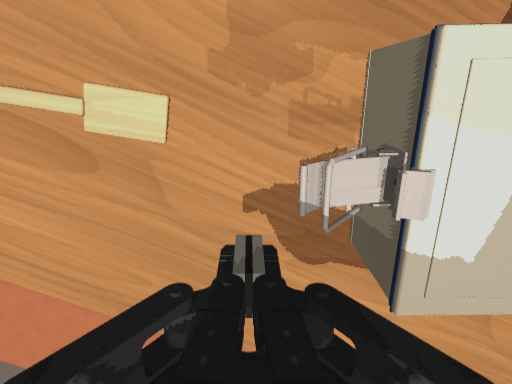

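View pics/c_side.png

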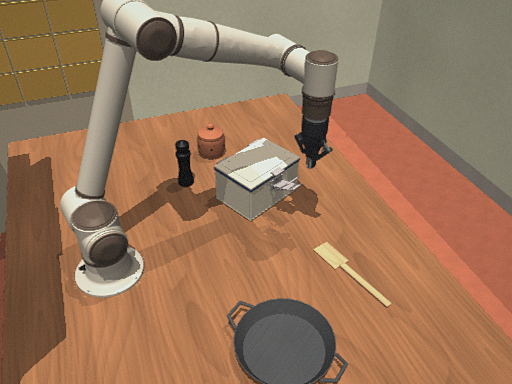

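>>> send_rows(translation=[[0, 10, 30], [0, 10, 30], [0, 0, 20], [0, 0, 7], [0, 0, 0]], dr=[[0, 0, 0], [0, 0, 0], [0, 0, 0], [0, 0, 0], [0, 0, 0]], grip=[0, 0, 0, 0, 0])

```text
clock: 9.22
position: [626.3, -8.5, 150.8]
ee_rot: [-0.209, 0.978, -0.0, -0.0]
contact_force: [-0.1, 0.3, 0.7]
gripper_width: 0.3
```

>>> send_rows(translation=[[0, 10, 0], [0, 10, 0], [0, 8, -2], [0, 8, -3], [0, 8, -3]], dr=[[0, 0, 0], [0, 0, 0], [0, 0, 0], [0, 0, 0], [0, 0, 0]], grip=[0, 0, 0, 0, 0])

```text
clock: 9.85
position: [608.2, 32.2, 159.7]
ee_rot: [-0.209, 0.978, -0.0, 0.0]
contact_force: [0.7, -1.4, 2.3]
gripper_width: -0.4
```

Run:
```python
from bench import arm
from h import *
import cv2
go(arm,45,0,162)
im=arm.get_image("side");cv2.imwrite("pics/d_side.png",cv2.resize(im[100:250,180:380,::-1],None,fx=3,fy=3))
im=arm.get_image("wrist");cv2.imwrite("pics/d_wrist.png",im[:,:,::-1])
for t in ("loop_bar","lever_pad"):
  for n in ("side","wrist"):
    print(t,n,[(b(x["xyz"]).round(1),x["confidence"]) for x in arm.place_of(t,n)[:2]])
```

```text
t9.85 box(o,l,z) [ 71.8  -1.  159.7] rot to align [-0.   0.  -0.1] F(o,l,z) [1.6, 0.05, 2.29] j [ 0.32  0.41 -0.13  0.   -1.02 -1.47] g -0.4
tool delta [-0.9 26.8 -2.3] len 26.9
loop_bar side [(array([ 12.9,   0.9, 156.2]), 0.7), (array([ 66.1,  -1.5, 166. ]), 0.39)]
loop_bar wrist [(array([ 64.6,  -1.7, 163.7]), 0.96)]
lever_pad side [(array([ 65.4,  -1.6, 121.3]), 0.64)]
lever_pad wrist [(array([ 67.2,  -3.2, 119.4]), 0.9)]
```

View pics/d_wrist.png

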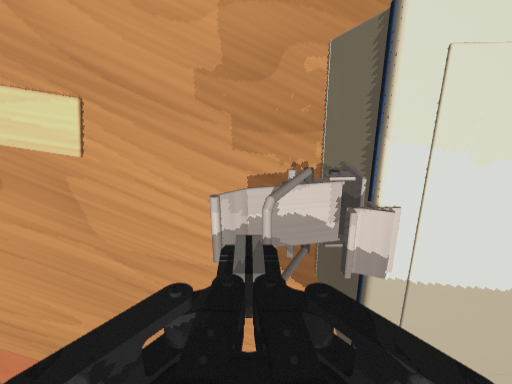

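View pics/d_side.png

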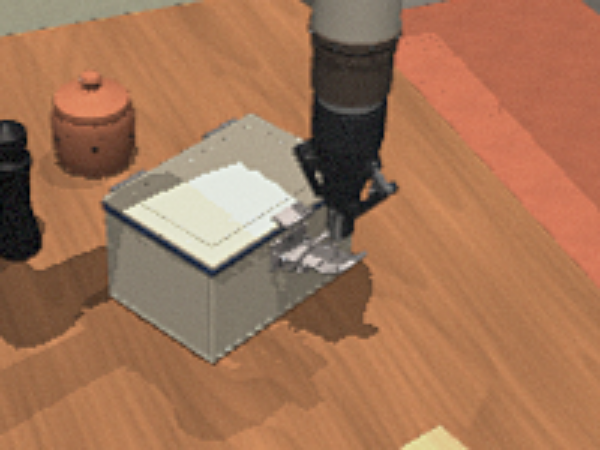

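>>> send_rows(translation=[[0, 8, -2], [0, 8, -2], [0, 8, 0], [0, 6, 0], [0, 4, 0]], dr=[[0, 0, 0], [0, 0, 0], [0, 0, 0], [0, 0, 0], [0, 0, 0]], grip=[0, 0, 0, 0, 0])

```text
clock: 10.78
position: [593.8, 63.4, 162.6]
ee_rot: [-0.209, 0.978, 0.0, -0.0]
contact_force: [-0.6, -1.0, 1.3]
gripper_width: -0.2
```

Run:
```python
from bench import arm
from h import *
import cv2
go(arm,45,0,162)
im=arm.get_image("side");cv2.imwrite("pics/e_side.png",cv2.resize(im[100:250,180:380,::-1],None,fx=3,fy=3))
im=arm.get_image("wrist");cv2.imwrite("pics/e_wrist.png",im[:,:,::-1])
for t in ("loop_bar","lever_pad"):
  for n in ("side","wrist"):
    print(t,n,[(b(x["xyz"]).round(1),x["confidence"]) for x in arm.place_of(t,n)[:2]])
```

```text
t10.78 box(o,l,z) [ 37.4  -1.4 162.6] rot to align [ 0.  -0.  -0.1] F(o,l,z) [0.69, -0.93, 1.32] j [ 0.38  0.39 -0.16 -0.   -1.02 -1.53] g -0.2
tool delta [-1.4 -7.6  0.6] len 7.8
loop_bar side [(array([ 30.5,  -2.5, 166.9]), 0.42)]
loop_bar wrist [(array([ 28.6,  -2.5, 167.4]), 0.63)]
lever_pad side [(array([ 67.4,  -1. , 106.4]), 0.7)]
lever_pad wrist [(array([ 67.6,  -0. , 106.3]), 0.82)]
```

View pics/e_wrist.png

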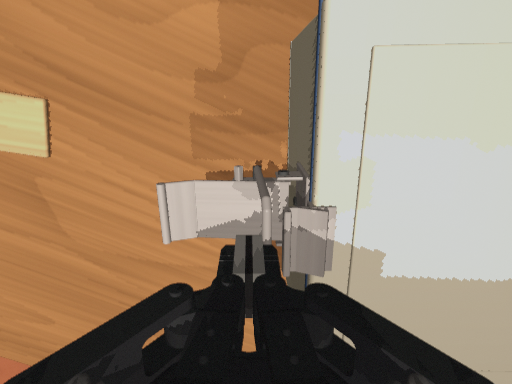

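>>> send_rows(translation=[[0, 4, 0], [0, 4, 0], [0, 2, 0], [0, 0, 0], [0, 0, 0]], dr=[[0, 0, 0], [0, 0, 0], [0, 0, 0], [0, 0, 0], [0, 0, 0]], grip=[0, 0, 0, 0, 0])

```text
clock: 11.7
position: [590.2, 72.0, 162.8]
ee_rot: [-0.209, 0.978, -0.0, 0.0]
contact_force: [-0.6, -0.2, 0.0]
gripper_width: 0.0
```

Run:
```python
from bench import arm
from h import *
import cv2
go(arm,45,0,162)
im=arm.get_image("wrist");cv2.imwrite("pics/f_wrist.png",im[:,:,::-1])
arm.get_image("side")
for t in ("loop_bar","lever_pad","keeper"):
  for n in ("side","wrist"):
    print(t,n,[(b(x["xyz"]).round(1),x["confidence"]) for x in arm.place_of(t,n)[:2]])
```

```text
t11.70 box(o,l,z) [ 28.1  -1.1 162.8] rot to align [-0.   0.  -0.1] F(o,l,z) [-0.05, -0.64, 0.05] j [ 0.39  0.39 -0.17  0.   -1.01 -1.54] g 0.0
tool delta [ -1.1 -16.9   0.8] len 17.0
loop_bar side [(array([  4.9,  -1.3, 158. ]), 0.58)]
loop_bar wrist []
lever_pad side [(array([ 67.3,  -2.6, 105.3]), 0.74), (array([  1.8,  -3.6, 158. ]), 0.62)]
lever_pad wrist [(array([ 68.8,  -3.2, 103.9]), 0.93)]
keeper side [(array([ 13.4,   2.4, 155.6]), 0.69)]
keeper wrist [(array([ 11.8,  -1.1, 153.2]), 0.77)]
```

View pics/f_wrist.png

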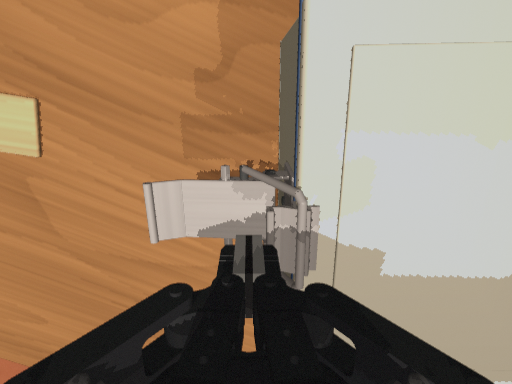

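>>> send_rows(translation=[[0, -5, -15], [0, -25, -15], [0, -30, 0], [0, 0, 0], [0, 0, 0]], dr=[[0, 0, 0], [0, 0, 0], [-5, 0, 0], [-10, 0, 0], [-10, 0, 0]], grip=[0, 0, 0, 0, 0])

```text
clock: 12.72
position: [615.7, 17.1, 195.3]
ee_rot: [-0.205, 0.954, 0.214, -0.044]
contact_force: [-0.9, 0.7, -1.0]
gripper_width: -0.0
```

>>> send_rows(translation=[[0, 0, 0], [0, 0, 0], [0, 0, 0], [0, 0, 0], [0, 0, 0]], dr=[[-10, 0, 0], [-10, 0, 0], [0, 0, 0], [0, 0, 0], [0, 0, 0]], grip=[0, 0, 0, 0, 0])

```text
clock: 13.35
position: [614.6, 18.2, 194.4]
ee_rot: [-0.194, 0.904, 0.373, -0.079]
contact_force: [-0.9, 0.5, -0.2]
gripper_width: -0.1
```

Run:
```python
from bench import arm
from h import *
import cv2
go(arm,72,0,118)
im=arm.get_image("wrist");cv2.imwrite("pics/g_wrist.png",im[:,:,::-1])
im=arm.get_image("side");cv2.imwrite("pics/g_side.png",im[:,:,::-1])
for t in ("loop_bar","lever_pad","keeper","lever_pin"):
  for n in ("side","wrist"):
    print(t,n,[(b(x["xyz"]).round(1),x["confidence"]) for x in arm.place_of(t,n)[:2]])
```

```text
t13.35 box(o,l,z) [ 87.2  -0.9 194.4] rot to align [44.9  0.1  0.1] F(o,l,z) [-0.86, -0.58, -0.22] j [-0.07  0.63  0.35 -0.68 -1.7  -1.02] g -0.1
tool delta [ -0.7 -43.2  64.9] len 77.9
loop_bar side [(array([  5.1,  -1.6, 159.3]), 0.42), (array([374.1, -64. ,   4.3]), 0.27)]
loop_bar wrist [(array([1.500e+00, 1.000e-01, 1.576e+02]), 0.58)]
lever_pad side [(array([ 69.2,  -1.4, 103.1]), 0.81)]
lever_pad wrist [(array([ 68.7,   1.6, 106.3]), 0.79)]
keeper side [(array([ 14.3,  -1.2, 152.4]), 0.63), (array([  4.6,  -2.2, 159.8]), 0.27)]
keeper wrist [(array([ 11.2,  -0.5, 148.7]), 0.55)]
lever_pin side [(array([ 14.1,   1.6, 104.8]), 0.64), (array([372.2, -62.9,   4.4]), 0.64)]
lever_pin wrist [(array([ 13.9,  -2.9, 104.2]), 0.93)]
```

View pics/g_wrist.png

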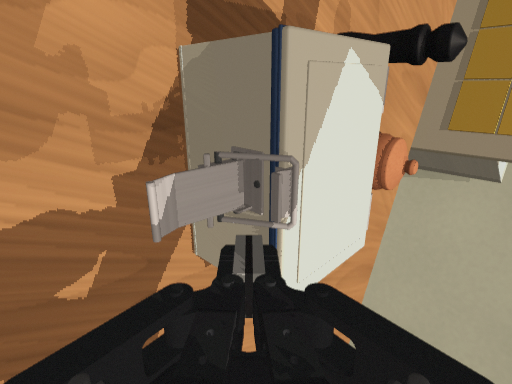

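View pics/g_side.png

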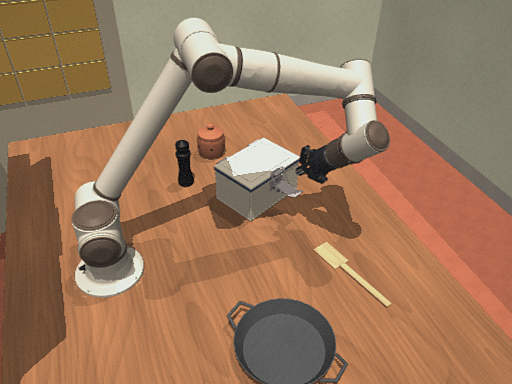

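>>> send_rows(translation=[[0, -22, 32], [0, -21, 33], [0, -9, 12], [0, -6, 9], [0, -6, 9]], dr=[[0, 0, 0], [0, 0, 0], [0, 0, 0], [0, 0, 0], [0, 0, 0]], grip=[0, 0, 0, 0, 0])

```text
clock: 14.48
position: [606.5, 37.2, 81.1]
ee_rot: [-0.193, 0.904, 0.374, -0.079]
contact_force: [-0.7, 0.9, 1.0]
gripper_width: 0.1
```

Run:
```python
from bench import arm
from h import *
import cv2
go(arm,58.5,0,69)
im=arm.get_image("wrist");cv2.imwrite("pics/i_wrist.png",im[:,:,::-1])
arm.get_image("side")
for t in ("loop_bar","lever_pad","keeper"):
  for n in ("side","wrist"):
    print(t,n,[(b(x["xyz"]).round(1),x["confidence"]) for x in arm.place_of(t,n)[:2]])
```

```text
t14.47 box(o,l,z) [66.6 -0.5 81.1] rot to align [44.9  0.2 -0. ] F(o,l,z) [-1.08, -0.27, 1.01] j [-0.05  0.73  0.23 -0.69 -1.51 -0.9 ] g 0.1
tool delta [-0.4 -2.8 14.3] len 14.5
loop_bar side [(array([ 10.6,  -1.5, 153.7]), 0.44), (array([ 16.4,  -4.2, 155.3]), 0.17)]
loop_bar wrist [(array([  9.8,  -3. , 157.3]), 0.92)]
lever_pad side [(array([ 10.7,  -3.2, 157.9]), 0.69), (array([62.2, -0.5, 77.6]), 0.68)]
lever_pad wrist [(array([62.3, -0.3, 81.2]), 0.91), (array([-88. ,  -2.1,  -5.9]), 0.25)]
keeper side [(array([ 16.9,  -1.8, 153.5]), 0.68)]
keeper wrist [(array([ 14.6,   0.3, 151.4]), 0.87)]
```

View pics/i_wrist.png

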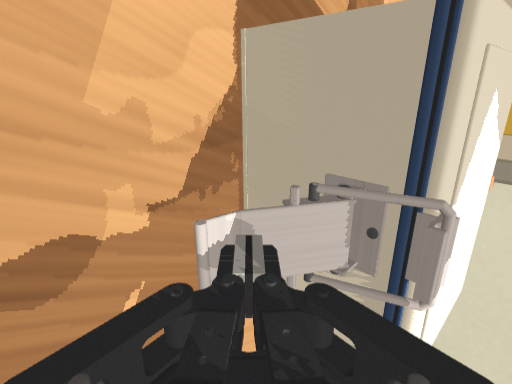

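>>> send_rows(translation=[[0, -2, 7], [0, -2, 7], [0, 0, 7], [0, 0, 7], [0, 2, 7]], dr=[[0, 0, 0], [0, 0, 0], [0, 0, 0], [0, 0, 0], [0, 0, 0]], grip=[0, 0, 0, 0, 0])

```text
clock: 15.5
position: [596.2, 58.3, 54.0]
ee_rot: [-0.193, 0.904, 0.374, -0.08]
contact_force: [1.8, -3.1, 2.8]
gripper_width: -0.3
```

Run:
```python
from bench import arm
from h import *
import cv2
go(arm,25,0,49)
im=arm.get_image("wrist");cv2.imwrite("pics/j_wrist.png",im[:,:,::-1])
arm.get_image("side")
for t in ("loop_bar","lever_pad","keeper"):
  for n in ("side","wrist"):
    print(t,n,[(b(x["xyz"]).round(1),x["confidence"]) for x in arm.place_of(t,n)[:2]])
```

```text
t15.50 box(o,l,z) [43.  -1.2 54. ] rot to align [44.9  0.  -0.1] F(o,l,z) [3.61, 0.39, 2.85] j [-0.02  0.74  0.18 -0.7  -1.45 -0.88] g -0.3
tool delta [-1.2  9.2 16.3] len 18.8
loop_bar side [(array([ 13.7,  -2.3, 151.3]), 0.64)]
loop_bar wrist [(array([-43.1,   1.9, 149.1]), 0.24)]
lever_pad side [(array([37.9, -1.8, 54.4]), 0.68), (array([-37.4,  -2. , 149.5]), 0.2)]
lever_pad wrist [(array([41. , -3.7, 55. ]), 0.66)]
keeper side [(array([ 12.7,  -0.2, 153.2]), 0.88)]
keeper wrist [(array([ 12.8,   1.2, 151.6]), 0.98)]
```

View pics/j_wrist.png

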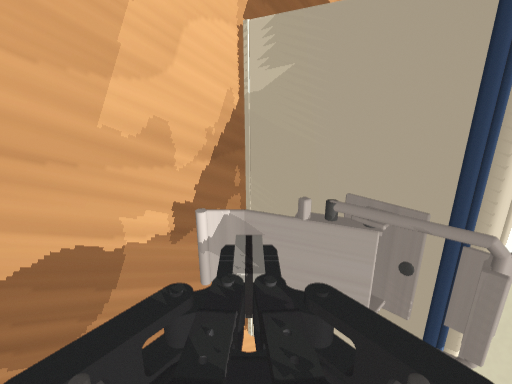

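>>> send_rows(translation=[[0, 3, 5], [0, 3, 5], [0, 3, 5], [0, 3, 4], [0, 2, 3]], dr=[[0, 0, 0], [0, 0, 0], [0, 0, 0], [0, 0, 0], [0, 0, 0]], grip=[0, 0, 0, 0, 0])

```text
clock: 16.52
position: [586.5, 80.2, 49.2]
ee_rot: [-0.194, 0.904, 0.372, -0.079]
contact_force: [1.3, -12.5, 4.2]
gripper_width: 0.0
```

Run:
```python
from bench import arm
from h import *
import cv2
go(arm,20,0,49)
im=arm.get_image("wrist");cv2.imwrite("pics/k_wrist.png",im[:,:,::-1])
arm.get_image("side")
for t in ("loop_bar","lever_pad","keeper"):
  for n in ("side","wrist"):
    print(t,n,[(b(x["xyz"]).round(1),x["confidence"]) for x in arm.place_of(t,n)[:2]])
```

```text
t16.52 box(o,l,z) [19.1 -1.2 49.2] rot to align [44.8  0.1  0. ] F(o,l,z) [11.95, -3.91, 4.24] j [ 0.01  0.73  0.14 -0.71 -1.41 -0.89] g 0.0
tool delta [-1.2 -0.8 -0.4] len 1.5
loop_bar side [(array([ 12.2,   0.2, 150.9]), 0.55)]
loop_bar wrist []
lever_pad side [(array([14. , -0.1, 50. ]), 0.69), (array([-41.5,   0.9, 148.4]), 0.66)]
lever_pad wrist [(array([13.5, -5. , 48.8]), 0.81)]
keeper side [(array([ 16.7,  -0.2, 152.2]), 0.74), (array([ 2.1, -5.7, 85.2]), 0.59)]
keeper wrist [(array([ 12.9,  -2.5, 152. ]), 0.69), (array([-88.2,  -1.4,  -3.1]), 0.62)]
```

View pics/k_wrist.png

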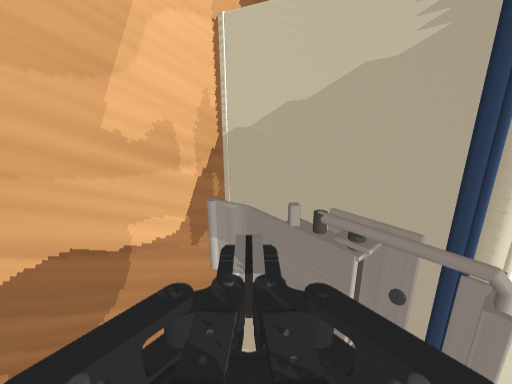

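>>> send_rows(translation=[[0, 0, -5], [0, 0, -20], [0, 0, -40], [0, 0, -50], [0, 0, -40]], dr=[[0, 0, 0], [0, 0, 0], [0, 0, 0], [0, 0, 0], [0, 0, 0]], grip=[0, 0, 0, 0, 0])

```text
clock: 17.55
position: [631.3, -19.7, 160.9]
ee_rot: [-0.193, 0.904, 0.374, -0.079]
contact_force: [0.9, -0.5, -0.2]
gripper_width: 0.4
```

>>> send_rows(translation=[[0, 0, 0], [0, 0, 0], [0, 0, 0], [0, 0, 0], [0, 0, 0]], dr=[[0, 0, 0], [0, 0, 0], [0, 0, 0], [0, 0, 0], [0, 0, 0]], grip=[0, 0, 0, 0, 0])

```text
clock: 18.18
position: [630.3, -17.8, 157.8]
ee_rot: [-0.193, 0.903, 0.374, -0.08]
contact_force: [-0.7, 0.6, -0.1]
gripper_width: -0.3
```

Run:
```python
from bench import arm
from h import *
import cv2
st(arm)
im=arm.get_image("wrist");cv2.imwrite("pics/l_wrist.png",im[:,:,::-1])
im=arm.get_image("side");cv2.imwrite("pics/l_side.png",im[:,:,::-1])
arm.get_image("top")
for t in ("loop_bar","lever_pad","keeper","lever_pin","loop_pin","lid_front"):
  for n in ("side","wrist"):
    print(t,n,[(b(x["xyz"]).round(1),x["confidence"]) for x in arm.place_of(t,n)[:2]])
for t in ("pan_mid","garlic_keeper_mid","pepper_mill_mid","spatula_mid"):
    print(t,[(x["xyz"],x["confidence"]) for x in arm.place_of(t,"top")[:2]])
```

```text
t18.18 box(o,l,z) [126.4  -1.3 157.8] rot to align [45.  -0.  -0.1] F(o,l,z) [-0.84, -0.37, -0.08] j [-0.12  0.7   0.39 -0.66 -1.7  -0.97] g -0.3
loop_bar side [(array([ 13.8,  -1.2, 151.2]), 0.48), (array([-41.3,   0.9, 146.7]), 0.45)]
loop_bar wrist []
lever_pad side []
lever_pad wrist []
keeper side [(array([ 15. ,  -2.7, 152.8]), 0.93), (array([ 7.4, -4.7, 85.3]), 0.2)]
keeper wrist [(array([-40.9,   1.5, 151.8]), 0.68), (array([ 13.5,  -1.1, 151. ]), 0.66)]
lever_pin side [(array([ 13.8,   0.4, 104.5]), 0.82)]
lever_pin wrist [(array([1.130e+01, 1.000e-01, 1.038e+02]), 0.89), (array([-41.8,   0.8, 151.7]), 0.38)]
loop_pin side [(array([ 8.1, -5.4, 86.1]), 0.36)]
loop_pin wrist []
lid_front side [(array([-39.1,   2.5, 147. ]), 0.71)]
lid_front wrist [(array([-4.240e+01, -1.000e-01,  1.476e+02]), 0.76)]
pan_mid [([381.0, -427.7, 21.8], 0.66)]
garlic_keeper_mid [([466.7, 486.0, 61.5], 0.81)]
pepper_mill_mid [([320.8, 333.3, 85.8], 0.65)]
spatula_mid [([669.7, -272.9, 4.7], 0.78), ([385.0, -427.6, 21.0], 0.61)]
```

View pics/l_wrist.png

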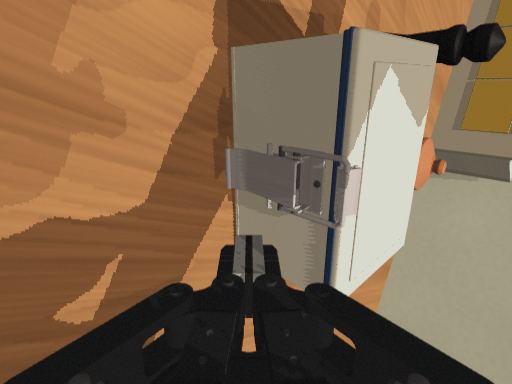

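View pics/l_side.png

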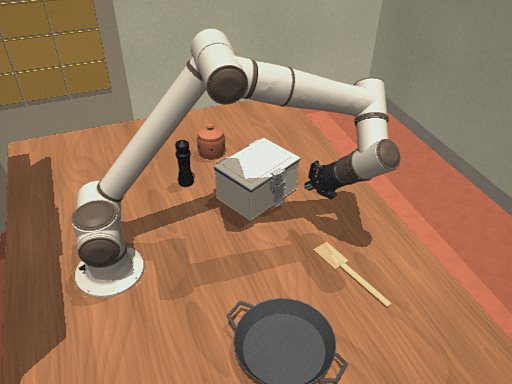

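Run:
```python
from bench import arm
from h import *
import cv2
im=cv2.imread("pics/l_wrist.png"); ci=arm.camera_info("wrist"); T=np.linalg.inv(ci["cam_to_world"])
big=cv2.resize(im[120:250,200:390],None,fx=4,fy=4,interpolation=cv2.INTER_CUBIC)
def px(o,l,z):
    c=T@np.r_[w(o,l,z),1]; return np.array([ci["fx"]*c[0]/c[2]+ci["cx"],ci["fy"]*c[1]/c[2]+ci["cy"]])
for ph,col in ((0,(0,255,0)),(.17,(0,0,255)),(.35,(255,0,0))):
    a=1.66-ph; d=np.array([np.cos(a),-np.sin(a)]); a2=a-np.radians(22); d2=np.array([np.cos(a2),-np.sin(a2)])
    e=np.array([15,104])+60*d+23*d2
    k=np.array([15,104])+60*d; p=np.array([15,104])+18*d
    for q_,L in ((e,22),(k,22),(p,29)):
        u=[px(q_[0],s*L,q_[1]) for s in(-1,1)]; print(ph,np.round(u,1).tolist())
        for v in u: cv2.circle(big,tuple(int(x) for x in ((v-[200,120])*4)),4,col,-1)
for s in (-29,29):
    v=px(13.5,s,152); cv2.circle(big,tuple(int(x) for x in ((v-[200,120])*4)),4,(0,255,255),-1)
cv2.imwrite("pics/m.png",big)
```

```text
0 [[231.1, 146.3], [231.9, 186.2]]
0 [[250.5, 148.3], [250.5, 189.4]]
0 [[280.4, 147.6], [278.5, 206.9]]
0.17 [[221.8, 148.4], [223.1, 189.4]]
0.17 [[243.2, 149.7], [243.6, 191.6]]
0.17 [[278.2, 148.0], [276.5, 207.8]]
0.35 [[213.4, 151.0], [215.1, 193.5]]
0.35 [[236.6, 151.6], [237.3, 194.5]]
0.35 [[276.4, 148.6], [274.8, 208.9]]
```

View pics/m.png

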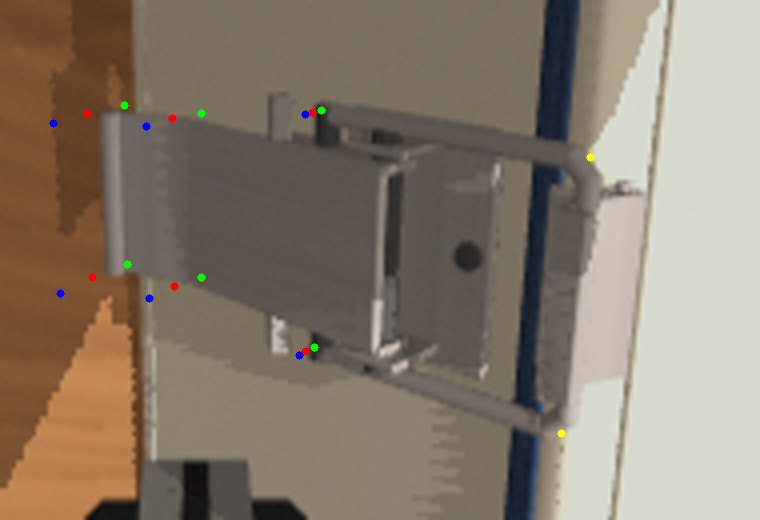

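Run:
```python
from bench import arm
print(arm.job_done()); print(arm.read_state()["clock"])
```

```text
the job is handed in; nothing more can be done
None
the job is handed in; nothing more can be done
```

The pantry box is latched, and I handed the job in at about 19 s of the 53 s allowed. No verdict came back, so what follows is from my own checks.

**What I did:**
- I pressed the lid down with the closed fingers until the gasket pushed back with about 10 N.
- I tipped the wire loop past upright with the fingertips. It fell with its crossbar behind the keeper's lip, which the wrist picture showed.
- I tilted the tool 45° and pushed the lever along its arc until it met its stop at about 12 N. Then I backed off about 150 mm along the tool's axis.

**Last checks:**
- **Lever:** it lay against the box front in the last wrist picture. Its end edge and bend sit about where the shut position predicts, once the thickness of the lever is allowed for.
- **Crossbar:** the networks put it 13.8 mm out of the wall and 151.2 mm up. The drawn-down seat should be at about 13.5 and 151.6 mm.
- **Lid:** the pressing point dropped from 149.7 to about 147.3 mm, which fits a lid drawn tight.
- **Other things:** the garlic keeper, pepper mill and spatula were within 2 mm of their first readings. The pan had no valid first reading, because the networks missed it then, but it looks the same in the pictures and the arm stayed well clear of it.

**What disagreed or was missed:**
- At the end the networks did not find the lever pad in either the side or wrist picture, so I judged the lever from the overlay on the wrist picture and the force at its stop.
- While I tipped the loop, the lever sagged a little, from about 1.9 to 1.58 rad. The crossbar still cleared the lip.

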